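# Raise the sash of a balance enclosure to its working mark

## Task

Put the fingertips under the blue, rubber-topped lip of the balance enclosure's counterweighted window and push the window slowly up until the lip is level with the red arrow on the side rail, then take the hand away so that the window stays there. Push only from beneath and neither grip the lip nor press on its top; leave the arrow and the jar, mortar, pellet die and beaker as they stand.

Things in the scene. Friction and masses are not known exactly. Their poses are not given: they have to be found in the camera images.
- hood: clear-walled balance enclosure, fixed, 460 wide, 320 deep, 540 high. Origin on the bench, mid width, where the plane of the front window meets the bench; x points into it, y left as seen from the robot, z up. The window plane leans back 20 degrees (top away from the robot). Guide rails 26 mm wide, 30 thick up the front at y = +-217; front sill of the floor 24 mm high
- sash (a joint): how far the window (sash) is pushed up, in m along its slope: 0 fully down, stop at 0.25; 1 mm of it is 0.342 mm along the enclosure's x and 0.940 mm up. The window (0.8 to 1.1 kg) is balanced by counterweights and stays where it is left; rubbing in the guides takes 2 to 6 N to push it up
- lip: blue finger lip along the window's bottom edge, black rubber on top: a level plate 384 long (y), 44 deep (x), 10 thick, sticking out from the window plane towards the robot. Axes as the enclosure's. Origin mid length, mid thickness, in the window plane, 70 mm above the bench when joint sash is 0. The space below it is open down to the sill over its whole length
- lip_front (a point): middle of the lip's front edge, at mid thickness (44 mm in front of the lip's origin)
- strip: thin black rubber strip, 34 x 376 x 3 mm, covering the top of the lip; fixed to it. Origin as the lip's
- arrow (a joint): where the red arrow is clamped on the right-hand rail, in m along the same slope and scale as joint sash: the lip is level with the arrow when both joints read the same. A hard knock shifts it
- arrow_tip (a point): tip of the red arrow (30 mm deep, 8 thick, on a black clamp 52 x 34 x 26), just outside the lip's right-hand end and pointing to it; it marks the height to which the middle of the lip's thickness is to be raised
- jar: amber jar with blue cap, 60 mm across, 115 mm high, loose, origin at the centre of its underside
- mortar: white porcelain mortar, 100 mm across, 50 mm high, with its pestle leaning in it (top about 98 mm high, one piece with the mortar), loose, origin at the centre of its underside
- die: steel pellet die, 54 mm across, 84 mm high, loose, origin at the centre of its underside
- beaker: small glass beaker inside the enclosure, 52 mm across, 65 mm high, loose, origin at the centre of its underside

How it is judged:
On the way, in this order (a step that is already met when the one before it is completed fails the run):
1. the fingers push up under the lip and the window starts to rise (contact force between the fingers and lip above 0.5 N and distance of lip_front from where it was at the start of the episode above 0.015 m), for 0.05 s.
2. the lip is level with the arrow (z of lip in the frame of arrow_tip between -0.01 and 0.01 m), for 0.2 s.
At the end, for the whole second after the job is handed in: the middle of the lip stands within 10 mm of the height of the arrow's tip, the window is at rest, and the hand is clear of it (all of step 2 and velocity of joint sash between -0.01 and 0.01 m/s); the robot touches nothing.
It fails at once if the lip is gripped or pressed from above: the fingers press on the strip on its top (contact force between the fingers and strip above 1 N).
It fails at once if the window is thrown up or down faster than 0.3 m/s (velocity of joint sash above 0.3 m/s or velocity of joint sash below -0.3 m/s).
It fails at once if the arrow is shifted by more than 5 mm along its rail (distance of arrow_tip from where it was at the start of the episode above 0.005 m).
It fails at once if a bystander is moved by more than 15 mm or tipped (distance of any of jar, mortar, die, beaker from where it was at the start of the episode above 0.015 m or angle between any of jar, mortar, die, beaker's own z axis and vertical above 0.3 rad).
It also fails if it takes over 32 s, if anything falls off the work surface, if the arm or the gripper's body presses on something with over 40 N, if the wrist force passes 120 N, or if a joint passes its speed limit or range.

## Robot

A 7-joint arm with a two-finger parallel gripper is mounted at the origin on the work surface. World frame = base frame: x ahead of the robot, y to its left, z up, the work surface at z = 0. Lengths are in m, angles in rad, forces in N, time in s.
With the tool pointing down it reaches from about 0.35 to 0.9 m from the base axis. Payload 19.9 kg.
Tool frame: the origin (TCP) lies between the finger pads; the fingertips stand 17 mm ahead of it and the grasp point (between the pads) lies 2 mm behind it (manip.tips_ahead is the distance from the TCP to the fingertips, in m); z points along the fingers, y is the direction in which the jaws open and shut (so a half turn about z gives the same grasp; the last joint's range is limited). The gripper opens to 85 mm and grips with 20 to 120 N. Pads are 22 mm wide; open, the fingers measure 114 mm over their backs; the gripper's body (76 mm by 85 mm) begins 54 mm behind the grasp point. The pads swing forward as they close: fully open they stand 13 mm farther back than shut.
Start: joints at [-1.254, 0.417, -0.01, 1.614, 0.005, 1.111, -0.053], TCP at [0.219, 0.585, 0.248] pointing down, gripper open.
Joint ranges: [-2.81, 2.81], [-0.39, 2.02], [-1.27, 1.25], [0.06, 2.57], [-1.19, 4.33], [0.19, 2], [-2.82, 2.82]. Speed limits (rad/s): [1.89, 1.89, 2.39, 2.39, 3.01, 3.01, 3.01].

## Interface

Orientations are given as a 3x3 rotation matrix whose columns are the frame's x, y, z axes.
In Python, from rig import manip gives the robot as it stands.
- The arm moves only by the shell command python3 -m handwheel 'ROWS' [FORCE]. ROWS is JSON, a list of rows, each a list of 7 numbers: the opening, from 0 (shut) to 1 (fully open), then the shift along the tool's x, y, z in cm, then the turn, a rotation vector about the tool's x, y, z in degrees. A call has 1 to 12 rows; each row is the pose to reach, as a shift and turn from the pose commanded when the call began, along the tool's axes at that moment; what a row does not reach only later rows make up. A row lasts 1/10 s, in which the tool goes at most 50 mm and 8.59 degrees, less where a joint would pass 70% of its speed; a pose out of reach is approached as far as the arm can. A call with a gripper value outside its range is refused whole. The fingers move at their own pace and stop on an object; FORCE is the grip in N (left out, the last holds). Time passes only in rows, so rows that repeat a pose let the fingers close. It gives the time, the measured TCP pose, the force and the opening at its end, in the units of the state.
- manip.get_obs(): the state, without advancing time (a new reading comes with each control period).
- manip.capture(name): name is "scene" or "side" or "wrist"; returns the picture (480x640x3 uint8, blue, green, red); there is no depth.
- manip.calibration(name): a dict with "fx", "fy", "cx", "cy" (pixels), "rvec" (rotation vector, rad) and "tvec" (3), from world to camera coordinates, as OpenCV has them; the wrist camera has in their place "mount" (4x4, takes a point from camera to tool coordinates, whose origin is the TCP and whose axes are the flange's). Camera axes: x right, y down, z forward; pixel columns grow to the right and rows downward; lengths in m; the calibration is good to about 2 mm. A picture is of the moment at which its call begins: read the wrist's pose just before it. calibration takes no time and is no camera call.
- manip.job_done(): hands the job in, once; it reports no verdict.
Trained networks look in the newest picture that a camera, given by its name, has taken for a name from the list of things; names that differ only in an ending like _2 or _b are one class to them, and where a whole thing is asked for, a point or a joint stands for the part that bears it (a point fixed in the world has none). Each returns a list of dicts, best first, with "p" (0 to 1); they miss things now and then, are a little off and sometimes report something else, mostly with a low value. They report only what shows in the picture. A call takes as long as a camera call.
- manip.silhouettes(camera, name): "pixels" (480x640 bool, what is visible of it).
- manip.pinpoint(camera, name): "location" ([x, y, z] in m, in world coordinates, good to about 4 mm: a listed point, or the origin of a listed thing).
The state is a dict: "t": time; "joint_positions": joint angles; "qvel": joint speeds; "joint_torque": joint torques, N m; "eef_pos": TCP position; "tool_rot": TCP orientation; "contact_force": force on the tool from outside, world axes, zero at the start; "torque": the same for the moment, N m; "width": opening from 0.0 (shut) to 1.0 (fully open).
Only numpy, scipy, OpenCV 4.12 (cv2) and the standard library are available. Lean on these libraries where they do the work, as an engineer would, in place of code of your own. Each camera call takes 0.05 s, during which the arm holds its last target.

## Working session

There is one attempt and no reset: what is moved stays moved. The work goes in short steps, Python scripts to look and compute and a shell command to move; the robot and the scene stay as the last step left them, time stands still between calls to the robot, and variables do not carry over. Pictures are saved under pics/ and viewed, and the job is handed in when it is done.

```bash
ls; mkdir -p pics; python3 - <<'E'
from rig import manip
import cv2,numpy as np
np.set_printoptions(precision=3,suppress=True)
for c in ["scene","side"]:
    im=manip.capture(c); cv2.imwrite(f"pics/{c}0.png",im)
    k=manip.calibration(c); R=cv2.Rodrigues(np.array(k["rvec"]))[0]; print(c,-R.T@np.array(k["tvec"]).ravel(),k["fx"])
    for n in ["hood","lip","lip_front","arrow_tip","jar","mortar","die","beaker"]:
        r=manip.pinpoint(c,n); print(n,[(np.array(d["location"]),round(d["p"],2)) for d in r[:2]])
o=manip.get_obs(); print(o)
E
```

```text
pics
scene [ 0.788 -0.502  0.819] 540.636338229096
hood [(array([0.566, 0.03 , 0.001]), 0.7), (array([0.562, 0.027, 0.105]), 0.48)]
lip [(array([0.604, 0.032, 0.101]), 0.85)]
lip_front [(array([0.562, 0.026, 0.108]), 0.98), (array([ 0.564,  0.028, -0.001]), 0.22)]
arrow_tip [(array([ 0.652, -0.16 ,  0.277]), 0.67)]
jar [(array([ 0.5  , -0.161, -0.   ]), 0.62), (array([0.608, 0.036, 0.104]), 0.45)]
mortar [(array([0.543, 0.358, 0.001]), 0.57), (array([ 0.564,  0.026, -0.001]), 0.29)]
die [(array([ 0.463,  0.207, -0.003]), 0.8)]
beaker []
side [ 0.132 -0.499  0.564] 481.39988992630873
hood [(array([0.569, 0.029, 0.002]), 0.94)]
lip [(array([0.606, 0.034, 0.107]), 0.96)]
lip_front [(array([0.56 , 0.029, 0.107]), 0.97)]
arrow_tip [(array([ 0.651, -0.16 ,  0.277]), 0.59)]
jar [(array([ 0.503, -0.162,  0.003]), 0.93)]
mortar [(array([0.542, 0.358, 0.002]), 0.58)]
die [(array([ 0.464,  0.209, -0.003]), 0.56)]
beaker []
{'t': 0.9, 'joint_positions': array([-1.255,  0.417, -0.01 ,  1.614,  0.005,  1.111, -0.053]), 'qvel': array([-0.001, -0.   ,  0.   ,  0.   ,  0.   , -0.002, -0.   ]), 'joint_torque': array([  0.001, -86.42 ,   0.678, -43.521,   0.019,   0.002,   0.   ]), 'eef_pos': array([0.219, 0.585, 0.248]), 'tool_rot': array([[-0.937,  0.35 ,  0.   ],
       [ 0.35 ,  0.937, -0.   ],
       [-0.   , -0.   , -1.   ]]), 'contact_force': array([ 0.393,  0.485, -0.452]), 'torque': array([-0.045,  0.033,  0.018]), 'width': 1.0012760909387126}
```

View pics/scene0.png

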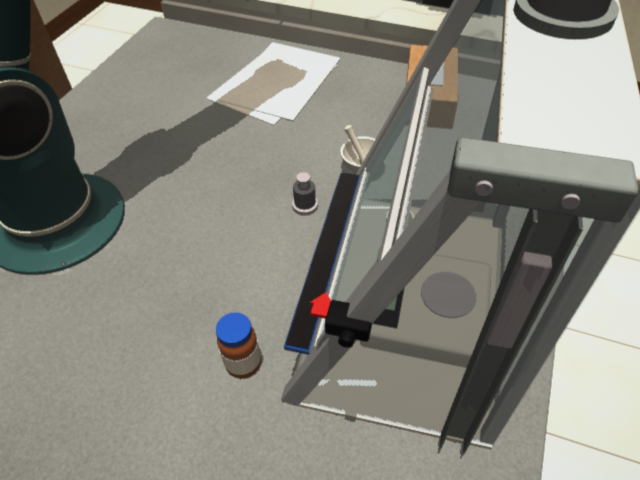

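View pics/side0.png

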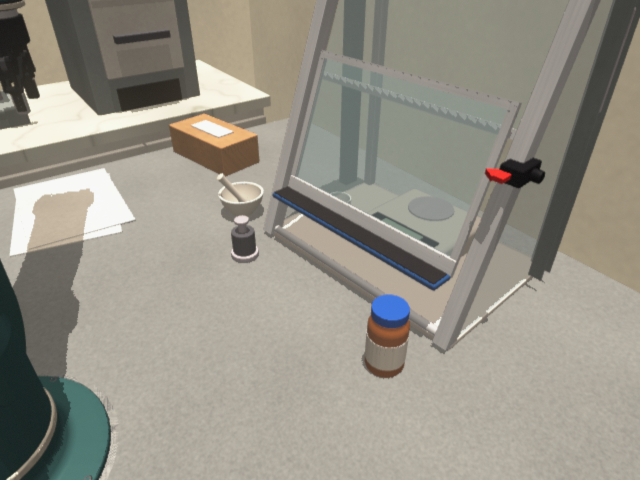

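The scene shows the lip running from (297,349) to (353,175) and the arrow at (320,303). In the side view the lip runs from (275,195) to (447,280), the arrow tip is at (487,174), and the jar (387,335), die (244,240) and mortar (240,195) stand clear of its middle. Next I'll measure the lip's ends from both views.

```bash
python3 - <<'E'
from rig import manip
import cv2,numpy as np
np.set_printoptions(precision=4,suppress=True)
print([a for a in dir(manip) if a[0]!='_'],manip.tips_ahead)
P={}
V=[]
for c in ["scene","side"]:
    im=manip.capture(c)
    k=manip.calibration(c); R=cv2.Rodrigues(np.array(k["rvec"]))[0]; t=np.array(k["tvec"]).reshape(3,1)
    K=np.array([[k["fx"],0,k["cx"]],[0,k["fy"],k["cy"]],[0,0,1]]); P[c]=K@np.hstack([R,t])
    s=manip.silhouettes(c,"lip")
    m=s[0]["pixels"].astype(np.uint8); print(c,s[0]["p"],m.sum())
    im[m>0]=(0,255,0); V.append(im[150:360,250:460])
    cnt=max(cv2.findContours(m,0,1)[0],key=cv2.contourArea); print(cv2.approxPolyDP(cnt,2.5,True)[:,0].tolist())
    # predicted lip corners for yaws
    for yaw in (5,7,9):
        a=np.deg2rad(yaw);x=np.array([np.cos(a),np.sin(a),0]);y=np.array([-np.sin(a),np.cos(a),0]);o=np.array([.561,.0275,.105])
        for sg in (1,-1):
            q=P[c]@np.append(o+sg*.192*y,1); print(yaw,sg,q[:2]/q[2])
cv2.imwrite("pics/lipm.png",cv2.resize(np.hstack(V),None,fx=1.8,fy=1.8))
E
```

```text
['IKError', 'calibration', 'capture', 'get_obs', 'job_done', 'pinpoint', 'silhouettes', 'tips_ahead'] 0.017
scene 0.7 189
[[284, 346], [287, 350], [306, 354], [310, 348]]
5 1 [343.5066 174.9189]
5 -1 [279.8362 348.717 ]
7 1 [340.1031 174.359 ]
7 -1 [284.183  349.6814]
9 1 [336.6801 173.8821]
9 -1 [288.5852 350.509 ]
side 0.59 944
[[274, 194], [431, 289], [448, 278], [447, 275], [431, 284]]
5 1 [273.783  194.7502]
5 -1 [431.2897 292.535 ]
7 1 [271.0334 195.8775]
7 -1 [434.1042 290.5314]
9 1 [268.337  197.0577]
9 -1 [436.758  288.4731]
```

```bash
python3 -m handwheel '[[0,-1,0,-2,0,-8,0],[0,-3,0,-4,0,-16,0],[0,-5,0,-6,0,-24,0],[0,-7,0,-8,0,-32,0]]'; python3 -c "
from rig import manip
print(manip.get_obs()['joint_positions'].round(3))"
```

```text
t: 1.5
eef_pos: [0.2849, 0.5611, 0.33]
tool_rot: [[-0.791, 0.35, 0.501], [0.297, 0.937, -0.186], [-0.535, 0.002, -0.845]]
contact_force: [0.6, -0.3, -0.8]
width: 0.329
[-1.496  0.399  0.133  1.561  0.523  1.318 -0.327]
```

```bash
python3 -m handwheel '[[0,-1.5,0,-0.7,0,-8,0],[0,-3,0,-1.5,0,-16,0],[0,-4.5,0,-2.2,0,-24,0],[0,-6,0,-3,0,-32,0],[0,-7.5,0,-3.7,0,-40,0],[0,-9,0,-4.4,0,-48,0],[0,-10.4,0,-5.2,0,-56,0]]'; python3 -c "
from rig import manip
print(manip.get_obs()['joint_positions'].round(3))"
```

```text
t: 2.2
eef_pos: [0.3408, 0.5402, 0.4281]
tool_rot: [[-0.028, 0.349, 0.937], [0.011, 0.937, -0.348], [-1.0, 0.0, -0.03]]
contact_force: [0.1, -0.1, -0.1]
width: -0.003
[-1.757  0.58   0.341  1.656  1.249  1.65  -0.632]
```

```bash
python3 -m handwheel '[[0,0.5,-3,3,-2,0,0],[0,1.5,-6,6,-4,0,0],[0,2.5,-9,9,-7,0,0],[0,3.5,-12.5,12,-9,0,0],[0,4.5,-16,15,-11,0,0],[0,5.5,-20,18,-14,0,0],[0,6.5,-24,21,-16,0,0],[0,7.5,-28,24,-18,0,0]]'; python3 -c "
from rig import manip
print(manip.get_obs()['joint_positions'].round(3))"
```

```text
t: 3.0
eef_pos: [0.4582, 0.2209, 0.3497]
tool_rot: [[-0.035, 0.068, 0.997], [0.009, 0.998, -0.068], [-0.999, 0.006, -0.036]]
contact_force: [0.5, 1.9, -0.5]
width: 0.001
[-1.445  0.187  0.409  2.528  1.953  1.285 -1.2  ]
```

```bash
python3 -m handwheel '[[0,2,-0.5,1,0,0,0],[0,4,-1.5,2,-1,0,0],[0,6,-3,3,-2,0,0],[0,8,-5,4,-3,0,0],[0,10,-7,4.5,-4,0,0],[0,12,-9,5,-5,0,0],[0,13,-11,5,-6,0,0],[0,13,-13,5,-7,0,0]]'; python3 -c "
from rig import manip
print(manip.get_obs()['joint_positions'].round(3))"
```

```text
t: 3.8
eef_pos: [0.4862, 0.2062, 0.1972]
tool_rot: [[-0.098, -0.111, 0.989], [-0.281, 0.956, 0.079], [-0.955, -0.27, -0.125]]
contact_force: [0.5, -0.2, -0.1]
width: 0.004
[-0.569  0.615 -0.304  2.565  2.393  1.576 -1.179]
```

```bash
cat > fk.py <<'E'
import numpy as np, itertools
from scipy.optimize import least_squares
from scipy.spatial.transform import Rotation as Ro
D=[([-1.255,.417,-.01,1.614,.005,1.111,-.053],[.219,.585,.248],[[-.937,.35,0],[.35,.937,0],[0,0,-1]]),
([-1.496,.399,.133,1.561,.523,1.318,-.327],[.2849,.5611,.33],[[-.791,.35,.501],[.297,.937,-.186],[-.535,.002,-.845]]),
([-1.757,.58,.341,1.656,1.249,1.65,-.632],[.3408,.5402,.4281],[[-.028,.349,.937],[.011,.937,-.348],[-1,0,-.03]]),
([-1.445,.187,.409,2.528,1.953,1.285,-1.2],[.4582,.2209,.3497],[[-.035,.068,.997],[.009,.998,-.068],[-.999,.006,-.036]]),
([-.569,.615,-.304,2.565,2.393,1.576,-1.179],[.4862,.2062,.1972],[[-.098,-.111,.989],[-.281,.956,.079],[-.955,-.27,-.125]])]
ax="zyzyzyz"
def fk(q,s,p):
    off=[[0,0,p[0]],[0,0,0],[p[6],p[7],p[1]],[p[8],p[9],0],[p[4],p[5],p[2]],[0,0,0],[p[10],p[11],p[3]]]
    # translation after each joint
    R=Ro.identity(); x=np.zeros(3); x=x+[0,0,p[0]]; pts=[x]
    L=[None,None,off[2],off[3],off[4],None,off[6]]
    for i in range(7):
        if i==2: x=x+R.apply([0,0,0])
        R=R*Ro.from_euler(ax[i],s[i]*q[i])
        if L[i] is not None: x=x+R.apply(L[i]); pts.append(x)
    return x,R*Ro.from_euler("z",p[12]),pts
def fit():
    best=None
    for s in itertools.product([1,-1],repeat=7):
        e=0;C=[]
        for q,_,M in D:
            C.append(fk(q,s,np.zeros(13))[1].inv()*Ro.from_matrix(M))
        e=sum((C[0].inv()*c).magnitude() for c in C)
        zz=max(np.arccos(min(1,c.as_matrix()[2,2])) for c in C)
        if best is None or e+zz<best[0]: best=(e+zz,s,C[0].as_euler("zyx"))
    s=best[1]
    r=least_squares(lambda p:np.concatenate([fk(q,s,np.append(p,best[2][0]))[0]-x for q,x,_ in D]+[.01*p[4:12]]),[.36,.42,.4,.25]+[0]*8)
    return best,s,np.append(r.x,best[2][0]),r
if __name__=="__main__":
    np.set_printoptions(precision=4,suppress=True)
    b,s,p,r=fit(); print(b,p,abs(r.fun[:15]).max())
    for q,_,_ in D: print(np.array(fk(q,s,p)[2]).round(3).tolist())
E
python3 fk.py
```

```text
(np.float64(0.003617718350921654), (-1, 1, -1, 1, -1, 1, -1), array([ 1.5708, -0.0004, -0.0004])) [ 0.3084  0.5046  0.472   0.2956 -0.006  -0.0183  0.0197 -0.0148  0.016
 -0.0148  0.0186  0.0153  1.5708] 0.002280258839432059
[[0.0, 0.0, 0.308], [0.083, 0.207, 0.762], [0.095, 0.196, 0.747], [0.24, 0.596, 0.543], [0.219, 0.584, 0.248]]
[[0.0, 0.0, 0.308], [0.033, 0.21, 0.766], [0.047, 0.201, 0.752], [0.155, 0.631, 0.589], [0.284, 0.563, 0.331]]
[[0.0, 0.0, 0.308], [-0.033, 0.287, 0.723], [-0.017, 0.276, 0.713], [0.071, 0.659, 0.452], [0.341, 0.539, 0.428]]
[[0.0, 0.0, 0.308], [0.035, 0.102, 0.802], [0.04, 0.082, 0.796], [0.165, 0.258, 0.376], [0.458, 0.22, 0.35]]
[[0.0, 0.0, 0.308], [0.266, 0.16, 0.707], [0.265, 0.138, 0.705], [0.193, 0.206, 0.243], [0.486, 0.207, 0.197]]
```

```bash
cat > ik.py <<'E'
from fk import *
np.set_printoptions(precision=3,suppress=True)
b,s,p,_=fit()
r=least_squares(lambda l:np.concatenate([fk(q,s,np.concatenate([l,np.zeros(8),p[12:]]))[0]-x for q,x,_ in D]),[.36,.42,.4,.25])
print(r.x,abs(r.fun).max()); p=np.concatenate([r.x,np.zeros(8),p[12:]])
lo=np.array([-2.81,-.39,-1.27,.06,-1.19,.19,-2.82])+.03;hi=np.array([2.81,2.02,1.25,2.57,4.33,2,2.82])-.03
def Rt(yaw,pitch,roll=0): # tool x down,y left,z fwd; pitch>0 points down
    B=Ro.from_matrix(np.array([[0,0,1],[0,1,0],[-1,0,0]],float))
    return Ro.from_euler("ZYX",[yaw,pitch,roll],degrees=True)*B
def ik(x,R,q0):
    f=lambda q:np.concatenate([(fk(q,s,p)[0]-x)*10,(fk(q,s,p)[1].inv()*R).as_rotvec()*3,.003*(q-q0)])
    q0=np.clip(q0,lo+.001,hi-.001); o=least_squares(f,q0,bounds=(lo,hi)); e=fk(o.x,s,p)
    return o.x,np.linalg.norm(e[0]-x),(e[1].inv()*R).magnitude()*57.3
if __name__=="__main__":
    q0=np.array(D[-1][0])
    for yaw in (-30,-15,7,25,40):
      for pitch in (0,10):
        for x in ([.569,.029,.075],[.52,.02,.075],[.52,.02,.2],[.63,.035,.25]):
            bb=min((ik(np.array(x),Rt(yaw,pitch),a) for a in (q0,np.array([0,1,0,2.2,3.1,1.5,-1.5]),np.array([-.5,1,-.8,2.2,2.5,1.5,-1.5]),np.array([.8,1,.8,2.2,3.5,1.5,-1.5]))),key=lambda t:t[1]*100+t[2])
            print(yaw,pitch,x,bb[0],round(bb[1],4),round(bb[2],2), fk(bb[0],s,p)[2][3])
E
python3 ik.py
```

```text
[0.334 0.476 0.488 0.315] 0.027993227614130506
-30 0 [0.569, 0.029, 0.075] [-0.21   1.133 -0.312  2.204  2.254  1.899 -1.526] 0.0 0.0 [0.296 0.187 0.075]
-30 0 [0.52, 0.02, 0.075] [-0.243  1.162 -0.312  2.287  2.194  1.97  -1.628] 0.0 0.0 [0.247 0.178 0.075]
-30 0 [0.52, 0.02, 0.2] [-0.177  0.804 -0.429  2.438  2.143  1.855 -1.45 ] 0.0 0.0 [0.247 0.178 0.2  ]
-30 0 [0.63, 0.035, 0.25] [-0.318  0.634 -0.19   2.253  2.154  1.519 -1.289] 0.0 0.0 [0.357 0.193 0.25 ]
-30 10 [0.569, 0.029, 0.075] [-0.146  1.001 -0.38   2.269  2.242  1.703 -1.445] 0.0 0.0 [0.3   0.184 0.13 ]
-30 10 [0.52, 0.02, 0.075] [-0.175  1.023 -0.384  2.358  2.203  1.778 -1.537] 0.0 0.0 [0.251 0.175 0.13 ]
-30 10 [0.52, 0.02, 0.2] [-0.348  0.572 -0.264  2.473  2.031  1.472 -1.405] 0.0 0.0 [0.251 0.175 0.255]
-30 10 [0.63, 0.035, 0.25] [-0.285  0.495 -0.217  2.265  2.068  1.283 -1.172] 0.0 0.0 [0.361 0.19  0.305]
-15 0 [0.569, 0.029, 0.075] [-0.19   1.136 -0.165  2.317  2.592  1.908 -1.599] 0.0 0.0 [0.265 0.111 0.075]
-15 0 [0.52, 0.02, 0.075] [-0.304  1.177 -0.098  2.394  2.481  1.969 -1.754] 0.0 0.0 [0.216 0.102 0.07
[... 2523 characters left out ...]
236  4.254  1.892 -1.501] 0.0 0.0 [ 0.279 -0.183  0.075]
40 0 [0.52, 0.02, 0.2] [ 0.21   0.782  0.365  2.378  4.3    1.799 -1.685] 0.0 0.0 [ 0.279 -0.183  0.2  ]
40 0 [0.63, 0.035, 0.25] [ 0.134  0.661  0.297  2.214  4.182  1.585 -1.909] 0.0 0.0 [ 0.389 -0.168  0.25 ]
40 10 [0.569, 0.029, 0.075] [ 0.161  0.974  0.303  2.229  4.185  1.631 -1.664] 0.0 0.0 [ 0.331 -0.171  0.13 ]
40 10 [0.52, 0.02, 0.075] [ 0.207  0.99   0.331  2.304  4.251  1.698 -1.583] 0.0 0.0 [ 0.282 -0.18   0.13 ]
40 10 [0.52, 0.02, 0.2] [-0.015  0.674  0.601  2.412  4.3    1.672 -1.845] 0.0 0.0 [ 0.282 -0.18   0.255]
40 10 [0.63, 0.035, 0.25] [ 0.085  0.53   0.344  2.225  4.276  1.364 -2.023] 0.0 0.0 [ 0.392 -0.165  0.305]
```

```bash
cat > rel.py <<'E'
import sys; from ik import *
from rig import manip
def rel(x,yaw,pitch=0):
    o=manip.get_obs(); M=np.array(o["tool_rot"]); R=Ro.from_matrix(M)
    print("shift cm",M.T@(np.array(x)-o["eef_pos"])*100,"turn",(R.inv()*Rt(yaw,pitch)).as_rotvec(degrees=True),"q",o["joint_positions"],"F",np.array(o["contact_force"]),"pos",o["eef_pos"])
a=list(map(float,sys.argv[1:])); rel(a[:3],*a[3:])
E
python3 rel.py .52 .10 .20 -20; python3 - <<'E'
from rig import manip
import cv2,numpy as np
cv2.imwrite("pics/side1.png",manip.capture("side"))
E
```

```text
[0.334 0.476 0.488 0.315] 0.027993227614130506
shift cm [  2.386 -10.602   2.468] turn [25.374 -3.632 17.069] q [-0.569  0.615 -0.304  2.565  2.393  1.576 -1.179] F [ 0.523 -0.235 -0.092] pos [0.486 0.206 0.197]
```

View pics/side1.png

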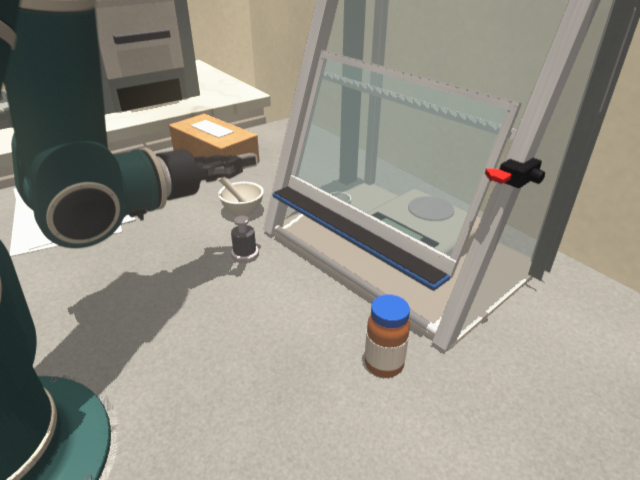

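The hand points forward at (220,165), above the die and clear of it. The wrist ball at (85,210) is thick, so I'll pitch the tool 10° down to keep it off the bench.

```bash
python3 -m handwheel '[[0,0.3,-1,0.5,4,-1,2],[0,0.6,-2.5,0.9,8,-1,4],[0,0.9,-4,1.3,12,-2,7],[0,1.3,-6,1.7,16,-2,10],[0,1.8,-8,2.1,20,-3,14],[0,2.4,-10.6,2.5,25,-4,17],[0,2.4,-10.6,2.5,25,-4,17]]' ; python3 rel.py .51 .03 .12 -20 10
```

```text
t: 4.55
eef_pos: [0.5206, 0.0981, 0.2008]
tool_rot: [[0.009, 0.341, 0.94], [0.001, 0.94, -0.341], [-1.0, 0.004, 0.008]]
contact_force: [-0.7, -0.9, 0.5]
width: 0.003
[0.334 0.476 0.488 0.315] 0.027993227614130506
shift cm [ 8.064 -6.792  1.26 ] turn [ 0.076 10.44  -0.211] q [-0.484  0.733 -0.302  2.449  2.089  1.761 -1.491] F [-0.728 -0.885  0.466] pos [0.521 0.098 0.201]
```

Good tracking. Descend to the standoff.

```bash
python3 -m handwheel '[[0,1,-1,0,2,0,0],[0,2.5,-2.5,-0.3,0,3,0],[0,4.5,-4.5,-0.6,0,6,0],[0,6.5,-6,0.3,0,8,0],[0,8,-6.8,1.2,0,10.4,0],[0,8,-6.8,1.2,0,10.4,0]]' ; python3 rel.py .51 .03 .068 -20 10;  python3 - <<'E'
from rig import manip
import cv2,numpy as np
cv2.imwrite("pics/side2.png",manip.capture("side"))
cv2.imwrite("pics/wr2.png",manip.capture("wrist"))
E
```

```text
t: 5.15
eef_pos: [0.5091, 0.0305, 0.1201]
tool_rot: [[-0.165, 0.337, 0.927], [0.059, 0.941, -0.332], [-0.984, -0.0, -0.176]]
contact_force: [-0.0, 0.1, 0.7]
width: 0.003
[0.334 0.476 0.488 0.315] 0.027993227614130506
shift cm [ 5.112 -0.011  1.016] turn [ 0.291 -0.117  0.072] q [-0.357  0.831 -0.241  2.524  2.26   1.657 -1.609] F [-0.032  0.055  0.689] pos [0.509 0.03  0.12 ]
```

View pics/side2.png

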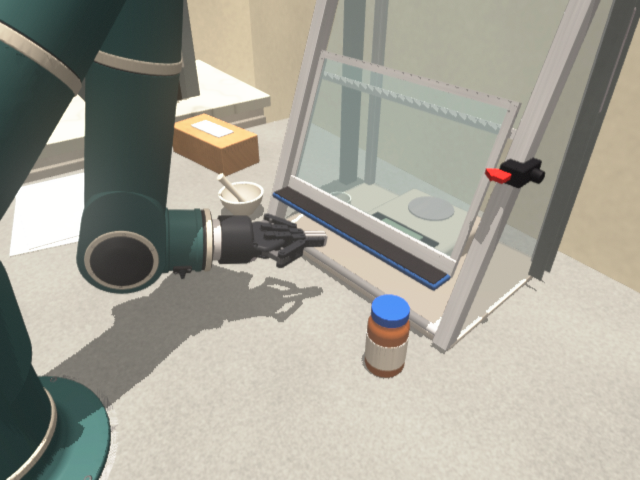

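View pics/wr2.png

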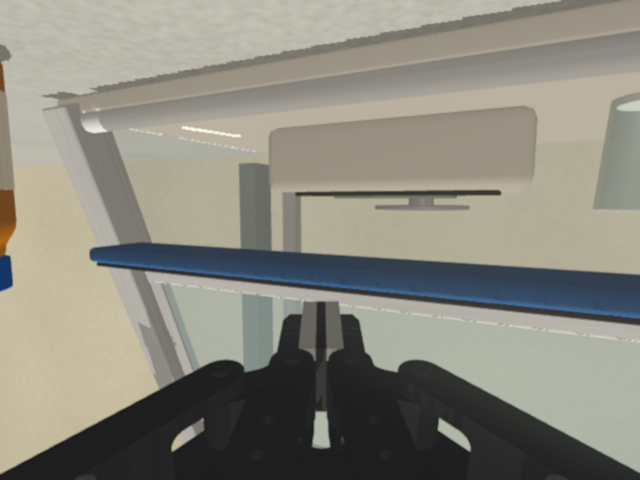

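```bash
python3 -c "
from rig import manip
import numpy as np
m=np.array(manip.calibration('wrist')['mount']);o=manip.get_obs();print(m.round(3)); print(np.array(o['tool_rot'])@m[:3,3]+o['eef_pos'])
for d in manip.pinpoint('wrist','lip_front')[:2]+manip.pinpoint('wrist','lip')[:2]: print(d)"
```

```text
[[-0.001 -0.958 -0.288  0.074]
 [ 1.    -0.001 -0.     0.001]
 [-0.    -0.288  0.958 -0.125]
 [ 0.     0.     0.     1.   ]]
[0.38078439 0.07844766 0.07007945]
{'location': [0.558, 0.0288, 0.1104], 'p': 0.77}
{'location': [0.6047, 0.0301, 0.1096], 'p': 0.66}
```

```bash
python3 rel.py .51 .03 .076 -20 15
```

```text
[0.334 0.476 0.488 0.315] 0.027993227614130506
shift cm [ 4.4   -0.19   0.962] turn [0.43  4.998 0.011] q [-0.359  0.83  -0.244  2.524  2.258  1.66  -1.608] F [ 0.008  0.342 -0.716] pos [0.509 0.032 0.121]
```

```bash
python3 -m handwheel '[[0,1,0,0.2,0,1,0],[0,2.2,-0.1,0.4,0,2.5,0],[0,3.4,-0.2,0.7,0,4,0],[0,4.4,-0.2,1,0,5,0],[0,4.4,-0.2,1,0,5,0],[0,4.4,-0.2,1,0,5,0]]'; python3 rel.py .556 .013 .076 -20 15;  python3 - <<'E'
from rig import manip
import cv2,numpy as np
cv2.imwrite("pics/wr3.png",manip.capture("wrist"))
cv2.imwrite("pics/side3.png",manip.capture("side"))
E
```

```text
t: 5.95
eef_pos: [0.5101, 0.0285, 0.0749]
tool_rot: [[-0.245, 0.337, 0.909], [0.088, 0.942, -0.325], [-0.965, 0.0, -0.26]]
contact_force: [-0.6, -0.3, -0.2]
width: 0.0
[0.334 0.476 0.488 0.315] 0.027993227614130506
shift cm [-1.365  0.084  4.646] turn [ 0.315 -0.099  0.063] q [-0.33   0.897 -0.238  2.497  2.302  1.604 -1.623] F [-0.553 -0.263 -0.211] pos [0.51  0.029 0.075]
```

View pics/wr3.png

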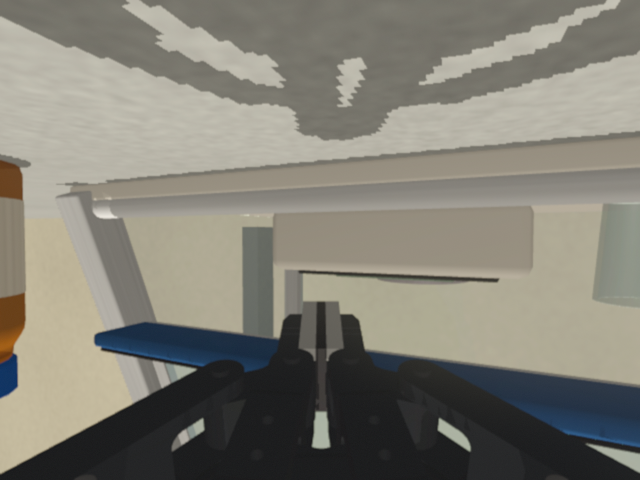

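View pics/side3.png

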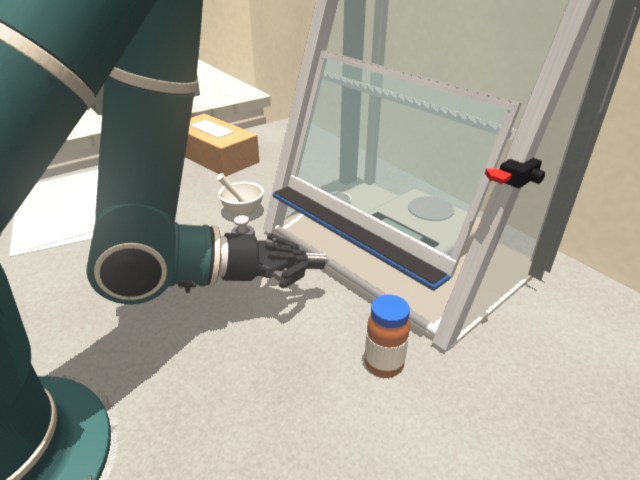

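```bash
python3 -m handwheel '[[0,-0.4,0,1,0,0,0],[0,-0.7,0,2.2,0,0,0],[0,-1,0,3.4,0,0,0],[0,-1.3,0,4.6,0,0,0],[0,-1.65,0,5.9,0,0,0],[0,-1.65,0,5.9,0,0,0]]'; python3 rel.py .568 .009 .086 -20 15;  python3 - <<'E'
from rig import manip
import cv2,numpy as np
cv2.imwrite("pics/wr4.png",manip.capture("wrist"))
im=manip.capture("side")
cv2.imwrite("pics/side4.png",cv2.resize(im[150:350,200:460],None,fx=3,fy=3))
E
```

```text
t: 6.65
eef_pos: [0.5695, 0.007, 0.0763]
tool_rot: [[-0.243, 0.338, 0.909], [0.089, 0.941, -0.326], [-0.966, 0.001, -0.259]]
contact_force: [-1.0, 0.4, 0.9]
width: 0.006
[0.334 0.476 0.488 0.315] 0.027993227614130506
shift cm [-0.883  0.142 -0.457] turn [ 0.247  0.017 -0.008] q [-0.256  0.86  -0.164  2.406  2.424  1.48  -1.556] F [-0.954  0.37   0.935] pos [0.57  0.007 0.076]
```

View pics/wr4.png

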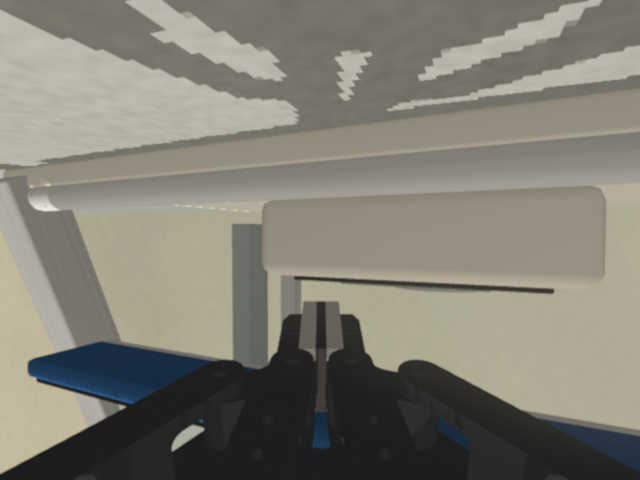

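View pics/side4.png

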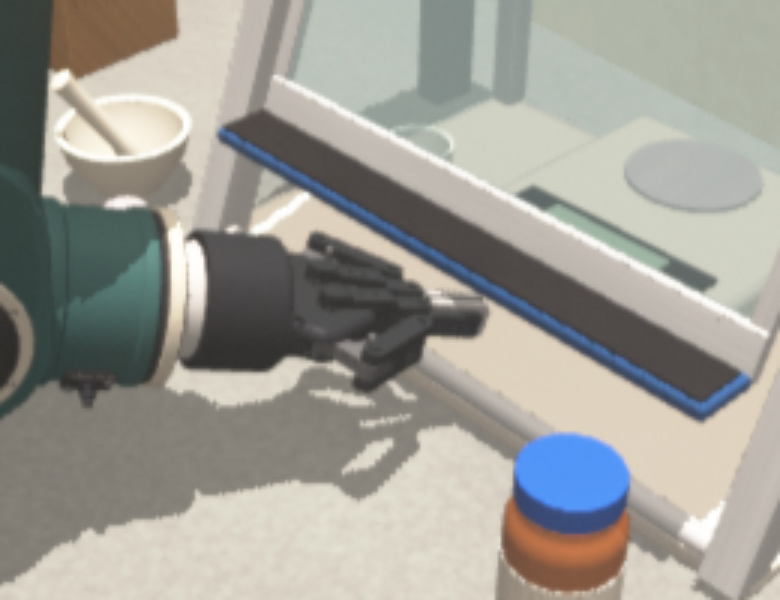

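```bash
python3 -m handwheel '[[0,-0.5,0.1,0,0,0,0],[0,-1,0.2,0,0,0,0],[0,-1.4,0.2,0.1,0,0,0],[0,-1.8,0.3,0.1,0,0,0],[0,-2.2,0.3,0.1,0,0,0],[0,-2.6,0.4,0.1,0,0,0],[0,-3,0.5,0.1,0,0,0]]'; python3 - <<'E'
from rig import manip
import cv2,numpy as np
im=manip.capture("side")
print(manip.get_obs()["contact_force"])
for n in ("lip","lip_front","arrow_tip"): print(n,[(np.round(d["location"],4),round(d["p"],2)) for d in manip.pinpoint("side",n)[:2]])
cv2.imwrite("pics/side5.png",cv2.resize(im[150:350,200:460],None,fx=3,fy=3))
E
```

```text
t: 7.45
eef_pos: [0.5779, 0.0096, 0.1047]
tool_rot: [[-0.245, 0.337, 0.909], [0.088, 0.942, -0.325], [-0.966, 0.001, -0.26]]
contact_force: [1.1, -1.4, -3.1]
width: -0.001
[-0.08785074 -1.0600906  -0.11034634]
lip [(array([0.608 , 0.0343, 0.1245]), 0.64)]
lip_front [(array([0.5648, 0.0306, 0.1236]), 0.73), (array([ 0.6537, -0.1564,  0.2782]), 0.43)]
arrow_tip [(array([ 0.6524, -0.1555,  0.2751]), 0.89)]
```

View pics/side5.png

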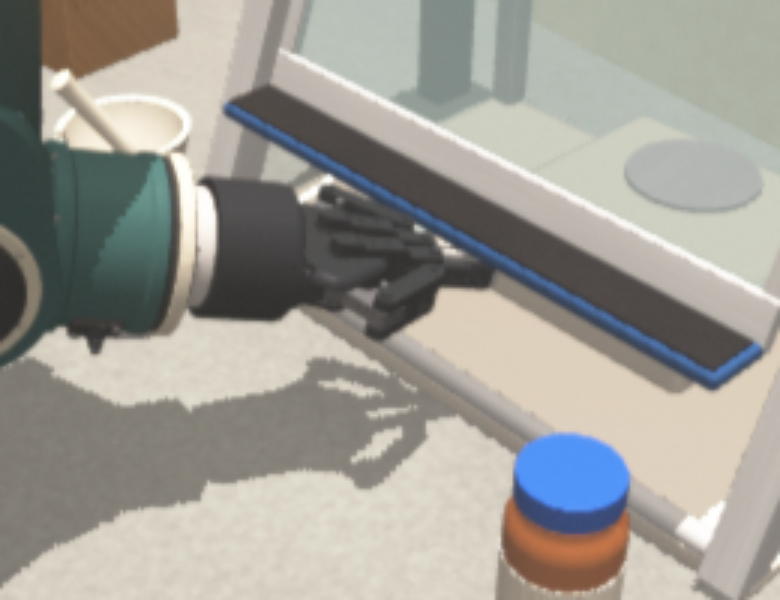

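```bash
python3 -m handwheel '[[0,-0.8,0.1,0,0,0,0],[0,-1.8,0.3,0.1,0,0,0],[0,-2.8,0.4,0.15,0,0,0],[0,-3.8,0.6,0.2,0,0,0],[0,-4.8,0.8,0.25,0,0,0],[0,-5.8,0.9,0.3,0,0,0],[0,-6.8,1.1,0.35,0,0,0],[0,-7.8,1.2,0.4,0,0,0],[0,-8.8,1.4,0.45,0,0,0],[0,-9.8,1.5,0.5,0,0,0],[0,-10.8,1.7,0.55,0,0,0],[0,-11.5,1.8,0.6,0,0,0]]'; cat > chk.py <<'E'
from rig import manip
import cv2,numpy as np,sys
for c in ("side","scene"):
    im=manip.capture(c)
    for n in ("lip","lip_front","arrow_tip"): print(c,n,[(np.round(d["location"],4),round(d["p"],2)) for d in manip.pinpoint(c,n)[:2]])
    cv2.imwrite(f"pics/{c}{sys.argv[1]}.png",im)
o=manip.get_obs();print(o["contact_force"],o["joint_positions"].round(2),o["t"])
E
python3 chk.py 6
```

```text
t: 8.85
eef_pos: [0.6179, 0.0147, 0.215]
tool_rot: [[-0.244, 0.337, 0.909], [0.088, 0.942, -0.325], [-0.966, 0.001, -0.26]]
contact_force: [-2.7, -0.5, -2.9]
width: 0.002
side lip [(array([0.6499, 0.0386, 0.2394]), 0.77)]
side lip_front []
side arrow_tip [(array([ 0.6534, -0.1577,  0.2779]), 0.6)]
scene lip [(array([0.6491, 0.0388, 0.2332]), 0.63)]
scene lip_front [(array([0.6071, 0.0317, 0.2338]), 0.89)]
scene arrow_tip [(array([ 0.6505, -0.16  ,  0.277 ]), 0.55), (array([0.606 , 0.03  , 0.2333]), 0.48)]
[ 0.20820702 -0.01895467 -0.43264653] [-0.23  0.47 -0.17  2.36  2.33  1.13 -1.28] 9.25
```

View pics/side6.png

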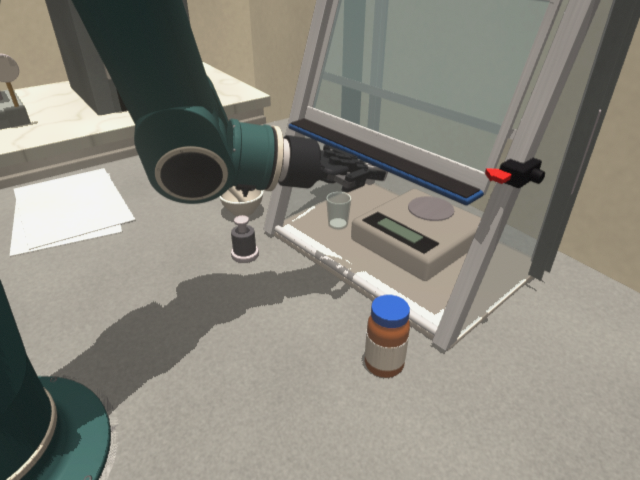

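```bash
python3 -m handwheel '[[0,-0.7,0.1,0,0,0,0],[0,-1.5,0.2,0.1,0,0,0],[0,-2.3,0.4,0.1,0,0,0],[0,-3,0.5,0.15,0,0,0],[0,-3.5,0.6,0.2,0,0,0],[0,-3.9,0.6,0.2,0,0,0],[0,-4.1,0.6,0.2,0,0,0]]'; python3 chk.py 7; python3 - <<'E'
from rig import manip
import cv2,numpy as np
# predicted arrow tip & lip right-front end pixel rows
a=np.deg2rad(6.8);y=np.array([-np.sin(a),np.cos(a),0])
im={}
for c in("side","scene"):
    k=manip.calibration(c);K=np.array([[k["fx"],0,k["cx"]],[0,k["fy"],k["cy"]],[0,0,1]])
    im=cv2.imread(f"pics/{c}7.png"); 
    x0,y0=(420,110) if c=="side" else (250,230)
    cv2.imwrite(f"pics/{c}7z.png",cv2.resize(im[y0:y0+130,x0:x0+160],None,fx=5,fy=4.6,interpolation=0)[:600,:800])
E
```

```text
t: 9.95
eef_pos: [0.6316, 0.0163, 0.2535]
tool_rot: [[-0.244, 0.336, 0.91], [0.088, 0.942, -0.324], [-0.966, 0.001, -0.26]]
contact_force: [1.9, -0.1, -4.3]
width: 0.003
side lip [(array([0.6606, 0.0409, 0.2743]), 0.83)]
side lip_front [(array([0.6188, 0.0344, 0.2726]), 0.62)]
side arrow_tip [(array([0.6185, 0.034 , 0.2742]), 0.35)]
scene lip [(array([0.6641, 0.0408, 0.2734]), 0.67)]
scene lip_front [(array([0.6205, 0.0306, 0.2705]), 0.9)]
scene arrow_tip [(array([ 0.6495, -0.1626,  0.2764]), 0.67)]
[0.3835409  1.02792488 1.05352167] [-0.23  0.38 -0.16  2.33  2.28  1.04 -1.19] 10.35
```

View pics/side7z.png

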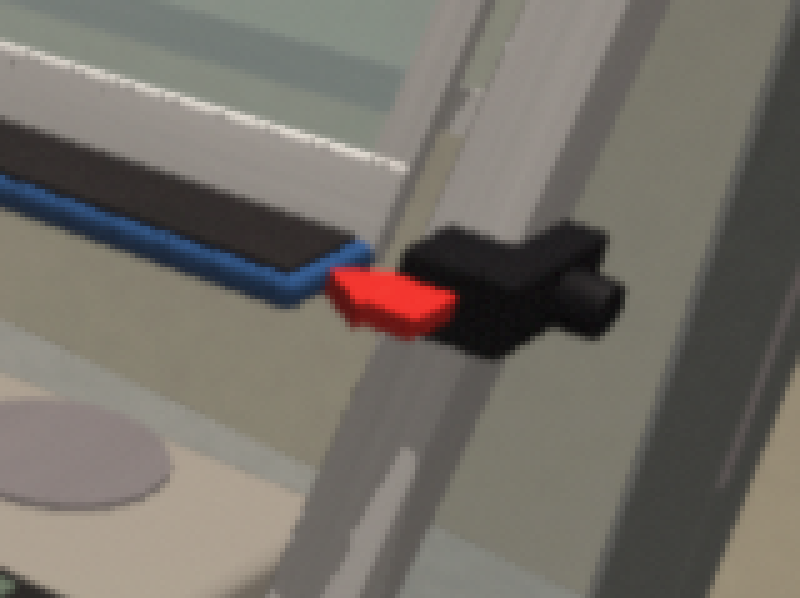

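View pics/scene7z.png

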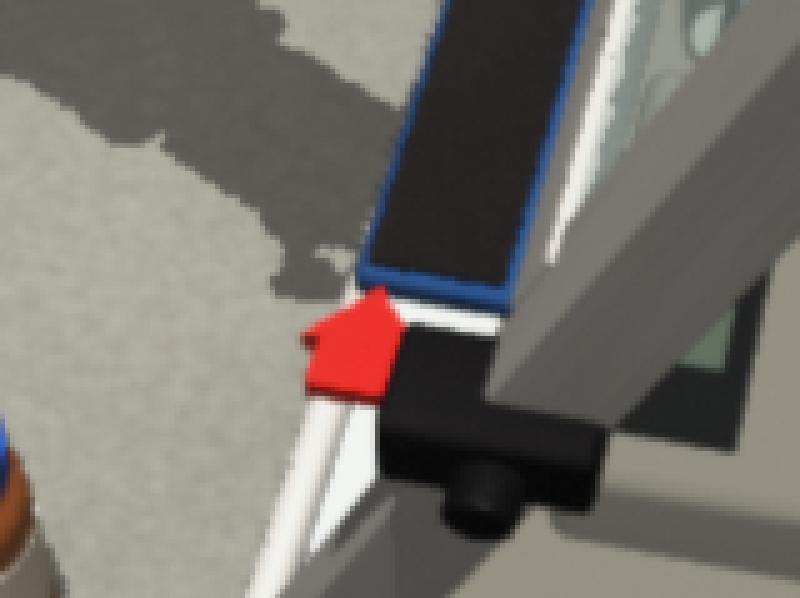

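The side zoom shows the arrow tip at about (330,285) beside the lip's end face. Lip and arrow are level to within a few millimetres, with the lip about 2–4 mm low by the numbers. I'll push up 2 mm more, then drop the fingers clear and withdraw.

```bash
python3 -m handwheel '[[0,-0.1,0,0,0,0,0],[0,-0.2,0,0,0,0,0],[0,-0.2,0,0,0,0,0],[0,-0.2,0,0,0,0,0],[0,0.2,0,0.1,0,0,0],[0,0.8,0,0.3,0,0,0],[0,1.5,0,0.4,0,0,0],[0,2.2,0,0.5,0,0,0],[0,2.2,0,0.5,0,0,0]]';python3 chk.py 8
```

```text
t: 11.25
eef_pos: [0.6302, 0.0163, 0.229]
tool_rot: [[-0.247, 0.336, 0.909], [0.088, 0.942, -0.325], [-0.965, -0.0, -0.262]]
contact_force: [0.4, 0.3, 1.5]
width: 0.001
side lip [(array([0.6632, 0.0401, 0.2748]), 0.68), (array([ 0.6532, -0.1576,  0.2782]), 0.62)]
side lip_front [(array([0.6206, 0.0359, 0.2756]), 0.87)]
side arrow_tip [(array([ 0.6528, -0.1576,  0.2795]), 0.68)]
scene lip [(array([0.6619, 0.042 , 0.2695]), 0.58)]
scene lip_front [(array([0.6211, 0.0353, 0.2732]), 0.64)]
scene arrow_tip [(array([ 0.6515, -0.1609,  0.2766]), 0.75), (array([0.5436, 0.3599, 0.0036]), 0.5)]
[-0.39481777 -0.01458508  0.35317771] [-0.23  0.44 -0.16  2.33  2.31  1.09 -1.24] 11.65
```

```bash
python3 -m handwheel '[[0,0.3,0,-1,0,0,0],[0,0.6,0,-2.2,0,0,0],[0,1,0,-3.8,0,0,0],[0,1.4,0,-5.4,0,0,0],[0,1.8,0,-6.8,0,0,0],[0,2.1,0,-7.8,0,0,0],[0,2.1,0,-7.8,0,0,0]]';python3 chk.py 9; python3 - <<'E'
import cv2
for c,x0,y0 in(("side",460,140),("scene",295,265)):
    im=cv2.imread(f"pics/{c}9.png"); cv2.imwrite(f"pics/{c}9z.png",cv2.resize(im[y0:y0+50,x0:x0+60],None,fx=12,fy=12,interpolation=0))
E
```

```text
t: 12.35
eef_pos: [0.5535, 0.0444, 0.2304]
tool_rot: [[-0.246, 0.335, 0.91], [0.088, 0.942, -0.323], [-0.965, 0.0, -0.261]]
contact_force: [0.8, 0.5, 0.9]
width: -0.0
side lip [(array([0.6648, 0.0407, 0.2754]), 0.63), (array([0.667 , 0.043 , 0.2745]), 0.31)]
side lip_front [(array([0.6212, 0.0342, 0.2764]), 0.6)]
side arrow_tip [(array([ 0.6527, -0.1593,  0.2807]), 0.97)]
scene lip [(array([0.6668, 0.0414, 0.2695]), 0.67), (array([0.544 , 0.3583, 0.0011]), 0.46)]
scene lip_front []
scene arrow_tip [(array([ 0.6497, -0.1597,  0.2763]), 0.72)]
[-0.19564045  0.40677874 -0.86752704] [-0.32  0.38 -0.23  2.47  2.17  1.2  -1.26] 12.75
```

View pics/side9z.png

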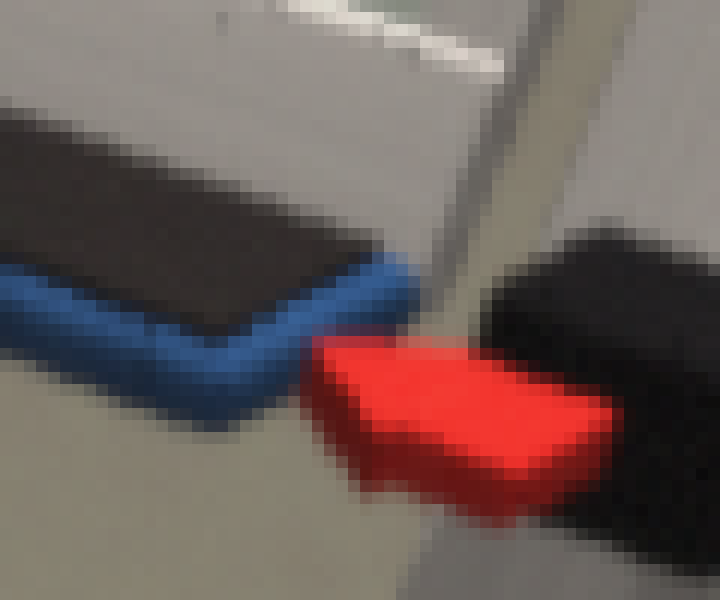

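View pics/scene9z.png

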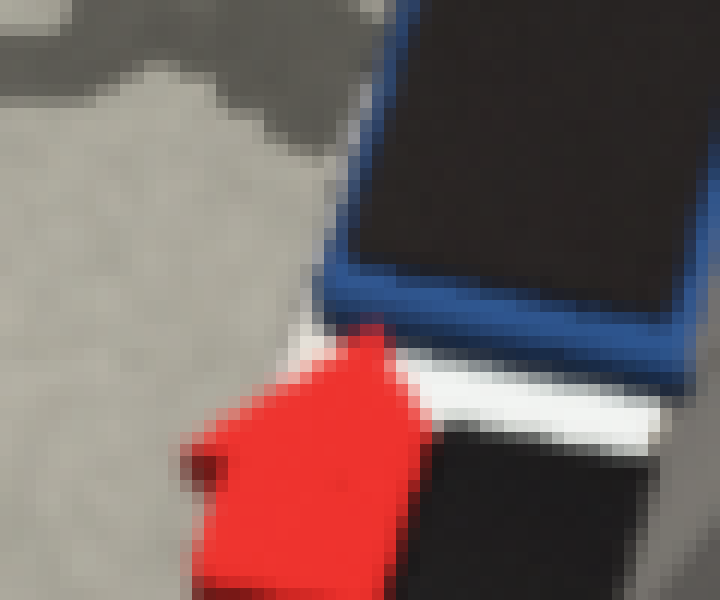

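View pics/side9.png

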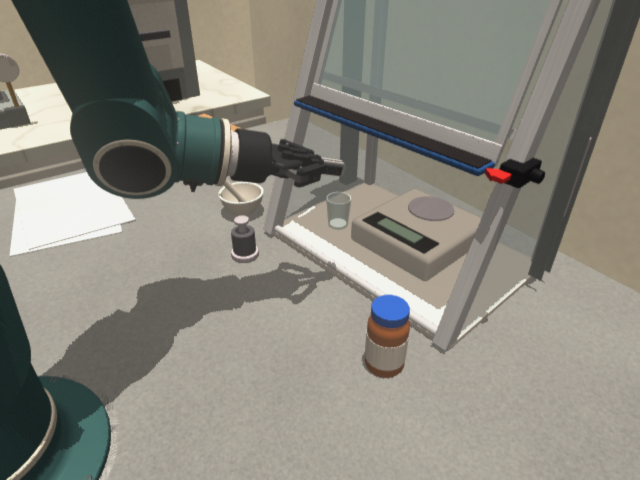

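```bash
python3 - <<'E'
from rig import manip
import cv2,numpy as np
P={}
for c in("side","scene"):
    k=manip.calibration(c);K=np.array([[k["fx"],0,k["cx"]],[0,k["fy"],k["cy"]],[0,0,1]])
    P[c]=K@np.hstack([cv2.Rodrigues(np.array(k["rvec"]))[0],np.array(k["tvec"]).reshape(3,1)])
def tri(a,b):
    X=cv2.triangulatePoints(P["side"],P["scene"],np.array(a,float).reshape(2,1)-.5,np.array(b,float).reshape(2,1)-.5).ravel();X=X[:3]/X[3]
    e=[np.linalg.norm((lambda q:q[:2]/q[2])(P[c]@np.append(X,1))-np.array(p)+.5) for c,p in(("side",a),("scene",b))]
    return X.round(4),np.round(e,2)
print("lip corner top",tri((478.2,169.3),(322.1,287.9)))
print("arrow tip top",tri((486,168.75),(326.25,292.3)))
E
```

```text
lip corner top (array([ 0.6438, -0.1531,  0.2799]), array([0.21, 0.18]))
arrow tip top (array([ 0.6513, -0.159 ,  0.2815]), array([0.27, 0.24]))
```

```bash
python3 -m handwheel '[[0,0.3,0,-1,0,0,0],[0,0.5,0,-2,0,0,0],[0,0.5,0,-2,0,0,0]]'; python3 -c "
from rig import manip
print(manip.get_obs()['qvel'].round(3)); manip.job_done()"
```

```text
t: 13.05
eef_pos: [0.5339, 0.0512, 0.2307]
tool_rot: [[-0.246, 0.335, 0.91], [0.088, 0.942, -0.323], [-0.965, 0.0, -0.261]]
contact_force: [-0.1, -0.2, -0.4]
width: 0.002
[ 0.011  0.008  0.021 -0.026  0.035 -0.018  0.002]
the job is handed in; nothing more can be done
```

I pushed the window up from beneath the lip with the closed fingertips, at about 0.1 m/s. Once the lip was level with the arrow, I lowered the fingers clear, backed the hand about 7 cm away from the lip and handed the job in at about 13 s.

- **Height:** triangulating by eye from the side and scene views put the middle of the lip at z ≈ 0.275 m and the arrow tip at ≈ 0.2775 m. The lip is therefore about 2.5 mm low, within the 10 mm allowed.
- **Disagreement between estimates:** the network's lip heights at the end ranged from 0.2695 m (scene) to 0.276 m (side), and its arrow heights from 0.276 to 0.281 m. The two scene-view estimates put the lip about 7 mm below the arrow. The widest mix across the two views, 0.2695 against 0.281 m, would be just over the 10 mm limit.
- **Window stays put:** its measured height did not change noticeably after the fingers dropped away. I did not measure its speed directly.
- **Surroundings:** the last side picture showed the arrow, jar, mortar, die and beaker apparently untouched. I did not measure the jar, mortar, die or beaker again at the end.
- **Wrist force:** it stayed within a few newtons and was near zero at hand-in.

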